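Close a packed posting carton and hold its lid down for taping

ROBOT

A 6-joint arm with a two-finger parallel gripper is mounted at the origin on a cart in front of the work surface, level with it; the furniture and walls round the work are solid. World frame = base frame: x ahead of the robot, y to its left, z up, the work surface at z = 0. Lengths are in m, angles in rad, forces in N, time in s.
With the tool pointing down it reaches from about 0.2 to 0.875 m from the base axis. Payload 3.4 kg.
Tool frame: the origin (TCP) lies midway between the tips of the shut fingers; the grasp point (between the pads) lies 19 mm behind it (r.pinch_z is the distance from the TCP to the grasp point, in m); z points along the fingers, y is the line along which they close (so a half turn about z gives the same grasp; the last joint's range is limited). The gripper opens to 94 mm and grips with 3 to 60 N. Pads are 16 mm wide; open, the fingers measure 119 mm over their backs; the gripper's body (75 mm by 177 mm) begins 78 mm behind the grasp point.
Start: joints at [-1.331, 0.276, 1.505, -0, 1.361, -0.121], TCP at [0.203, -0.538, 0.205] pointing down, gripper open.
Joint ranges: [-2.89, 2.89], [-0.75, 2.08], [0.22, 2.7], [-1.18, 4.32], [0.11, 2.71], [-2.7, 2.7]. Speed limits (rad/s): [2.57, 2.57, 3.14, 3.14, 3.14, 3.14].

INTERFACE

Orientations are given as a rotation vector (axis times angle).
In Python, from plant import r, vision gives the robot as it stands. The module is installed in compiled form; this text tells all that it offers.
- The arm moves only by the tool arm_command, never from a script. Its argument "targets" is a list of rows, each a list of 7 numbers: the opening, from 0 (shut) to 1 (fully open), then the shift along the tool's x, y, z in cm, then the turn, a rotation vector about the tool's x, y, z in degrees. A call has 1 to 10 rows; each row shifts and turns the commanded pose from where the row before left it, along the tool's axes as they then stand; what a row does not reach is not made up. A row lasts 1/12 s, in which the tool goes at most 41.7 mm and 7.16 degrees, less where a joint would pass 70% of its speed; a pose out of reach is approached as far as the arm can. A call is refused whole if a number of a shift passes 4.17 or a number of a turn 7.16, either way. A call with a gripper value outside its range is refused whole. The fingers move at their own pace and stop on an object; "force" is the grip in N (left out, the last holds). Time passes only in rows, so rows that do not move let the fingers close. It gives the time, the measured TCP pose, the force, the opening and the grip force at its end, in the units of the state.
- r.read_state(): the state, without advancing time (a new reading comes with each control period).
- vision.capture(name): name is "side" or "top"; returns a dict with "frame" (384x512x3 uint8, red, green, blue), "z_map" (384x512 float32, m along the optical axis (not along the pixel's ray), 0 where there is no reading), "K" (3x3 intrinsics, pixels), "dist_coeffs" ([k1, k2, p1, p2, k3] as OpenCV has them; the pictures are not rectified), "xyz" and "rotation" of the camera in the world. Camera axes: x right, y up, looking along -z (the intrinsics and any distortion apply to the point x, -y, -z); pixel columns grow to the right and rows downward; lengths in m; the calibration is good to about 2 mm. A picture is of the moment at which its call begins.
- r.finish_job(): hands the job in; it is judged then, once.
The state is a dict: "t": time; "q": joint angles; "joint_velocities": joint speeds; "joint_torque": joint torques, N m; "tcp_pos": TCP position; "orientation": TCP orientation; "contact_force": force on the tool from outside, world axes, zero at the start; "ft_torque": the same for the moment, N m; "finger_gap": opening from 0.0 (shut) to 1.0 (fully open); "grip_force": force on a finger pad.
Only numpy, scipy, OpenCV 4.12 (cv2) and the standard library are available. Lean on these libraries where they do the work, as an engineer would, in place of code of your own. Each camera call takes 0.05 s, during which the arm holds its last target. There are 200 camera calls.

TASK

This parcel is packed and ready to be taped: push the cardboard box's two short end wings in flat over the goods, then push the lid over on top of them until it is fully down, and finish while still pressing the lid shut with the fingertips, because its crease springs open when let go and I want to tape it. Do it all by pushing, without crushing the box; lift nothing, let the box stay where it stands, and leave the packed goods and the things lying round it alone.

Things in the scene. Friction and masses are not known exactly. Their poses are not given: they have to be found in the camera images.
- carton: the open brown cardboard box, 120 (x) by 160 (y) by 70 mm high without flaps, 3 mm walls, about 0.8 kg plus 0.3 kg of goods, loose on the worktop (a sideways push of more than about 5 N can slide it). Origin: centre of its underside; z up. Its lid is hinged along the top of the +x wall, which is turned roughly towards the robot; its end walls with the wings are at +y and -y
- right_wing (a joint): angle of the short end wing on the box's +y wall (to the robot's right), rad: 0 = folded in flat over the goods, 1.57 = upright, more = leaning outwards, stop at 2.0. Panel 2.5 mm thick, 108 mm wide at the hinge narrowing to 76 mm, 52 mm from hinge to free edge. Hinge line along the box's x, at y = +78.5 mm, z = 71 mm in the box's frame. Moves easily (about 0.3 N at the edge) and stays where it is left
- left_wing (a joint): the like for the wing on the box's -y wall (to the robot's left); hinge line at y = -78.5 mm, z = 71 mm in the box's frame; same size, values and friction
- lid (a joint): hinge angle of the lid, rad: 0 = shut flat, 1.57 = upright, more = leaning outwards, stop at 2.1. Panel 3 mm thick, 160 mm wide, 124 mm from hinge to free edge with a 20 mm lip; white label outside. Hinge line along the box's y at x = +60, z = 74.5 mm (mid-thickness) in the box's frame. Springy: shutting takes up to 1.5 N at the edge; let go from shut, it springs up to about 1.1 rad
- lid_hinge (a point): middle of the lid's hinge line
- lid_edge (a point): middle of the lid's free edge, mid-thickness, 124 mm from the hinge
- right_wing_edge (a point): middle of the right wing's free edge
- left_wing_edge (a point): middle of the left wing's free edge
- kraft_packet: small brown packet packed in the box, 76x110x38 mm, origin at the centre of its underside; stays in the box
- tape_measure: yellow tape measure packed in the box, 32x74x60 mm, origin at its underside; stays in the box
- tape_roll: roll of tape lying flat, 107x98x24 mm, origin under its centre; leave alone
- scissors: scissors lying flat, 87x199x9 mm, origin under the middle; leave alone
- stapler: desk stapler, 150x34x41 mm, origin under its centre; leave alone
- mug: mug, 78x116x101 mm, origin under its centre; leave alone
- notebook: notebook lying flat, 210x151x12 mm, origin under its centre; leave alone
- pen: pencil lying on the notebook, 136 mm long; leave alone
- glue_stick: glue stick standing upright, 28x28x92 mm, origin under its centre; leave alone
Mind the look-alikes: they are no part of the job. Several things have the shape of the kraft_packet; the one meant has the colours described above.

How it is judged:
By the outcome, as a careful person would: the job done as asked, in the order asked, and still so for the second after the job is handed in, while the arm keeps its last pose, push and grip.
It also fails if it takes over 43 s, if anything falls off the work surface, if the arm or the gripper's body presses on something with over 40 N, if the wrist force passes 120 N, or if a joint passes its speed limit or range.

## Working session

There is one attempt and no reset: what is moved stays moved. The work goes in short steps, Python scripts to look and compute and a tool call to move; the robot and the scene stay as the last step left them, time stands still between calls to the robot, and variables do not carry over. Pictures are saved under pics/ and viewed, at most 10 in all, crops included, and the job is handed in when it is done.

Besides the shell and the picture viewer there is one more tool, called after "Request:" in YAML: its name, and indented under it one key for each argument. arm_command: Moves the arm, as the interface text tells. Its arguments: {"type":"object","properties":{"targets":{"type":"array"},"force":{"type":"number"}},"required":["targets"]}

```bash
mkdir -p pics
cat > h.py <<'E'
import numpy as np, cv2
from plant import r, vision
from scipy.spatial.transform import Rotation as R
def cap(n,save=None):
    c=vision.capture(n)
    if save: cv2.imwrite('pics/'+save,cv2.cvtColor(c['frame'],cv2.COLOR_RGB2BGR))
    return c
def rot(c):
    a=np.array(c['rotation'],float)
    return a if a.shape==(3,3) else R.from_rotvec(a).as_matrix()
def cloud(c):
    h,w=c['z_map'].shape
    u,v=np.meshgrid(np.arange(w),np.arange(h))
    p=cv2.undistortPoints(np.stack([u,v],-1).reshape(-1,1,2).astype(float),np.array(c['K']),np.array(c['dist_coeffs'])).reshape(h,w,2)
    z=c['z_map'].astype(float)
    P=np.stack([p[...,0]*z,-p[...,1]*z,-z],-1)@rot(c).T+np.array(c['xyz'])
    P[z==0]=np.nan
    return P
E
python3 - <<'E'
from h import *
for n in('side','top'):
    c=cap(n,n+'0.png'); print(n,c['xyz'],np.array(c['rotation']).shape); np.save(n+'0.npy',cloud(c))
s=r.read_state();print(s)
a=cv2.imread('pics/side0.png');b=cv2.imread('pics/top0.png')
E
```

```text
side [0.18345972 0.40939437 0.88846874] (3,)
top [ 0.41368507 -0.20614727  1.34536783] (3,)
{'t': 0.1, 'q': array([-1.33099367e+00,  2.76507618e-01,  1.50593832e+00, -4.38798528e-05,
        1.36072102e+00, -1.20991235e-01]), 'joint_velocities': array([ 0.00068875, -0.00022766, -0.00278406, -0.00122568, -0.00101522,
       -0.00041957]), 'joint_torque': array([ 1.43075944e-03, -4.05454803e+01, -2.37778902e+01,  7.04003242e-02,
        2.98954791e-02, -4.27602197e-05]), 'tcp_pos': array([ 0.20285201, -0.53750843,  0.2047322 ]), 'orientation': array([-3.08906651e+00, -5.63397513e-01,  2.13992235e-04]), 'contact_force': array([ 0.00325408,  0.63872471, -0.3901202 ]), 'ft_torque': array([ 0.02847076, -0.03086136, -0.00314533]), 'grip_force': 0.0, 'finger_gap': 0.9986101567392931}
```

View pics/side0.png

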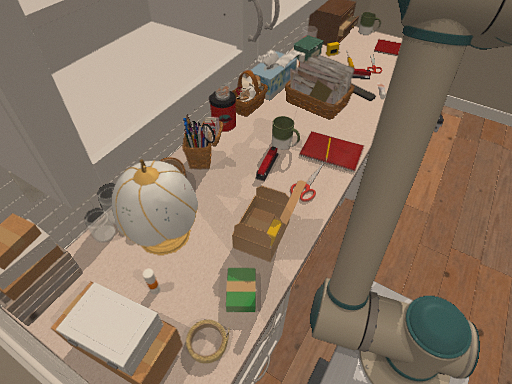

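View pics/top0.png

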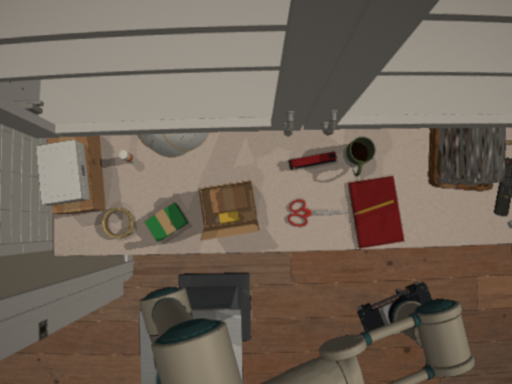

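The box is at about (228,208) in the top picture and (262,220) in the side one, with the lid on the robot side. Next I'll take an enlarged crop and measurements.

Run:
```python
from h import *
a=cv2.imread('pics/side0.png')[165:275,215:325];b=cv2.imread('pics/top0.png')[165:255,185:275]
cv2.imwrite('pics/crop0.png',np.hstack([cv2.resize(a,(400,400),interpolation=2),cv2.resize(b,(400,400),interpolation=2)]))
P=np.load('top0.npy')
for v in range(178,246,4):
    print(v,' '.join('%d,%d,%d'%tuple(np.nan_to_num(P[v,u])*1000) for u in range(194,268,6)))
```

```text
178 563,-23,-3 562,-42,-2 561,-62,3 561,-80,1 561,-99,-1 560,-118,-3 560,-137,-1 559,-156,3 558,-175,0 558,-194,2 558,-213,-3 557,-231,2 557,-250,0
182 550,-23,1 549,-42,2 549,-61,-1 548,-80,2 548,-99,-1 548,-118,-3 547,-137,-2 546,-156,1 539,-176,73 541,-194,47 545,-212,0 545,-231,-2 544,-250,-5
186 537,-23,-1 537,-42,-2 536,-61,1 536,-80,-3 529,-104,66 531,-120,42 530,-139,43 530,-157,41 530,-175,40 533,-193,-1 532,-212,2 531,-231,3 531,-250,0
190 524,-23,1 515,-55,111 523,-61,5 520,-83,38 519,-102,39 519,-120,41 518,-138,40 518,-157,39 517,-175,42 520,-193,0 520,-212,-2 519,-230,0 519,-249,-2
194 512,-23,0 504,-54,105 511,-61,3 508,-83,40 507,-102,44 506,-120,42 506,-138,40 506,-156,40 505,-175,41 507,-192,1 507,-211,-1 507,-230,-1 506,-249,4
198 499,-23,7 493,-52,91 498,-61,5 495,-83,39 495,-101,40 494,-119,38 494,-138,39 493,-156,41 493,-174,36 495,-192,3 487,-210,121 494,-230,-4 493,-249,1
202 487,-23,2 482,-50,71 486,-60,1 483,-83,38 482,-101,43 482,-119,40 482,-138,41 481,-156,41 481,-174,39 482,-192,4 476,-210,117 481,-229,0 481,-248,0
206 474,-22,0 474,-41,2 473,-61,6 471,-
[... 793 characters left out ...]
,106 409,-157,115 409,-176,205 408,-192,202 408,-208,200 406,-227,-5 406,-246,5
230 399,-21,3 399,-40,4 399,-70,103 399,-88,115 400,-112,201 399,-128,201 399,-144,203 398,-160,199 398,-176,198 398,-192,197 397,-208,197 394,-227,-3 393,-246,-4
234 386,-20,-2 386,-39,0 390,-80,199 389,-96,198 389,-112,201 389,-128,197 388,-144,194 388,-160,199 387,-176,191 382,-189,0 382,-208,-1 381,-227,-1 381,-245,0
238 374,-20,0 374,-39,-3 379,-80,197 379,-96,199 372,-95,-4 372,-114,-2 371,-133,-5 371,-151,-6 371,-170,2 370,-189,0 370,-208,1 369,-226,0 368,-245,-2
242 362,-20,0 361,-39,0 361,-58,1 360,-76,0 360,-95,0 359,-114,0 359,-132,-1 359,-151,1 358,-170,5 357,-189,-1 357,-207,0 356,-226,-1 356,-245,-2
```

View pics/crop0.png

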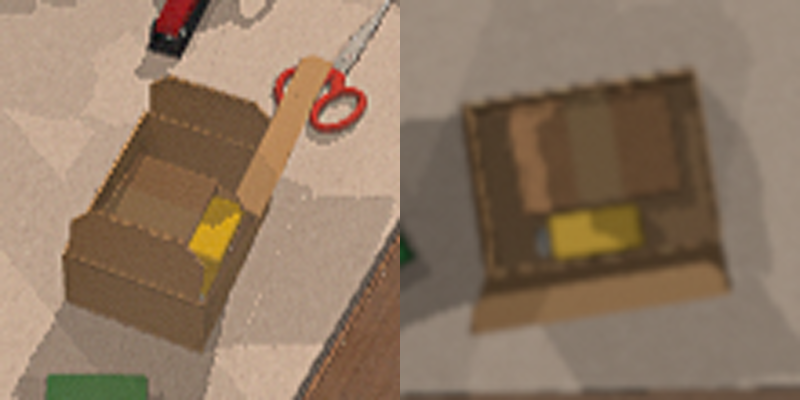

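Run:
```python
from h import *
T=np.load('top0.npy').reshape(-1,3);S=np.load('side0.npy').reshape(-1,3)
A={'T':T,'S':S}
for k,P in A.items():
    P=P[np.isfinite(P).all(1)]
    P=P[(P[:,0]>.36)&(P[:,0]<.57)&(P[:,1]>-.24)&(P[:,1]<-.03)&(P[:,2]>.05)]
    A[k]=P
    top=P[P[:,2]>.185]; f=np.polyfit(top[:,1],top[:,0],1); print(k,'top edge n',len(top),f,np.degrees(np.arctan(f[0])),top.min(0),top.max(0))
    w=P[(P[:,0]>.525)&(P[:,2]<.085)]
    if len(w)>5: f=np.polyfit(w[:,1],w[:,0],1); print('far wall',len(w),f,np.degrees(np.arctan(f[0])),w.min(0),w.max(0))
    for n,m in(('L',(P[:,1]>-.09)),('R',(P[:,1]<-.19))):
        w=P[m&(P[:,2]>.075)&(P[:,0]>.435)&(P[:,2]<.135)]
        if len(w)>8:
            c=np.linalg.lstsq(np.c_[w[:,0],w[:,2],np.ones(len(w))],w[:,1],rcond=None)[0]; print(n,len(w),'y=ax+bz+c',c,w.min(0),w.max(0))
    w=P[(P[:,0]<.425)&(P[:,2]>.085)]
    c=np.linalg.lstsq(np.c_[w[:,1],w[:,2],np.ones(len(w))],w[:,0],rcond=None)[0]; print('lid x=ay+bz+c',c,len(w))
s=r.read_state(); print(R.from_rotvec(s['orientation']).as_matrix().round(3))
```

```text
T top edge n 466 [-0.12145118  0.37720319] -6.924725245741721 [ 0.37701242 -0.22182212  0.19107065] [ 0.41366242 -0.06586919  0.20732442]
far wall 72 [-0.10950273  0.51892634] -6.249146236311401 [ 0.52509996 -0.20327847  0.05083021] [ 0.54248753 -0.05330757  0.08395965]
L 70 y=ax+bz+c [ 0.12772889 -0.23618862 -0.09484298] [ 0.43707378 -0.06780552  0.07569618] [ 0.51851389 -0.0483654   0.12565897]
R 49 y=ax+bz+c [ 0.13223802 -0.05285724 -0.26858833] [ 0.43629857 -0.2182699   0.07976719] [ 0.53776728 -0.20327847  0.12617482]
lid x=ay+bz+c [-0.11372459 -0.1664559   0.4115702 ] 658
S top edge n 409 [-0.13527688  0.3746546 ] -7.704027128387553 [ 0.37342179 -0.21716842  0.18565544] [ 0.41238364 -0.06245497  0.20370052]
far wall 116 [-0.04766862  0.52675347] -2.72914480577602 [ 0.52524549 -0.20279122  0.05019149] [ 0.54353997 -0.08603258  0.08410123]
L 372 y=ax+bz+c [ 0.13233363 -0.2118545  -0.0975428 ] [ 0.4350499  -0.06704391  0.07500738] [ 0.51864098 -0.04376722  0.12543774]
R 351 y=ax+bz+c [ 0.13151355 -0.0259602  -0.26855346] [ 0.43746662 -0.21629993  0.07500753] [ 0.53932269 -0.19808745  0.12448494]
lid x=ay+bz+c [-0.13741649 -0.25584638  0.4249817 ] 503
[[ 0.936  0.353 -0.   ]
 [ 0.353 -0.936  0.002]
 [ 0.    -0.002 -1.   ]]
```

Request:
arm_command:
  targets:
    - [0,0,0,0,0,0,6.6]
    - [0,0,0,0,0,0,6.6]
    - [0,3,-2,0,0,0,0]
    - [0,3,-2,0,0,0,0]
    - [0,3,-2,0,0,0,0]
    - [0,3,-2,0,0,0,0]
    - [0,3,-2,0,0,0,0]
    - [0,3,-2,0,0,0,0]
    - [0,3,-2,0,0,0,0]
    - [0,3,-2,0,0,0,0]
  force: 10

```text
t: 0.93
tcp_pos: [0.421, -0.3466, 0.2052]
orientation: [-3.135, -0.204, 0.001]
contact_force: [1.0, -0.4, 0.1]
finger_gap: 0.327
grip_force: 0.0
```

```bash
cat >> h.py <<'E'
C=np.array([.475,-.130]);a=np.array([.9914,.1305]);b=np.array([.1305,-.9914])
def st():
    s=r.read_state();p=s['tcp_pos'];d=p[:2]-C
    print('t%.2f X%.1f Y%.1f z%.1f mm'%(s['t'],d@a*1e3,d@b*1e3,p[2]*1e3),'F',s['contact_force'].round(2),'gap',round(s['finger_gap'],2));print(R.from_rotvec(s['orientation']).as_matrix().round(3)[:,0])
E
python3 -c "from h import *;st()"
```

```text
t0.93 X-81.8 Y207.7 z205.2 mm F [ 0.96 -0.39  0.12] gap 0.33
[ 0.992  0.13  -0.   ]
```

Request:
arm_command:
  targets:
    - [0,3.2,-2.2,0,0,0,0]
    - [0,3.2,-2.2,0,0,0,0]
    - [0,3.2,-2.2,0,0,0,0]
    - [0,0,0,3.3,0,0,0]
    - [0,0,0,3.3,0,0,0]
    - [0,0,0,3.3,0,0,0]
    - [0,0,-1,0,0,0,0]
    - [0,0,-1,0,0,0,0]
    - [0,0,-1,0,0,0,0]
    - [0,0,-0.5,0,0,0,0]

```text
t: 1.77
tcp_pos: [0.5029, -0.2346, 0.1086]
orientation: [3.134, 0.205, 0.004]
contact_force: [-0.2, -0.9, 0.4]
finger_gap: 0.001
grip_force: 0.0
```

Run:
```python
from h import *
st()
P=np.load('side0.npy').reshape(-1,3);P=P[np.isfinite(P).all(1)];g=P[(P[:,1]>-.02)&(P[:,1]<.12)&(P[:,0]>.36)&(P[:,0]<.5)&(P[:,2]>.02)]
print(g.min(0),g.max(0),np.percentile(g[:,2],95))
```

```text
t1.77 X14.1 Y107.3 z108.6 mm F [-0.22 -0.91  0.38] gap 0.0
[0.991 0.131 0.003]
[ 0.36740177 -0.00043662  0.02087722] [0.4833022  0.11999688 0.04336211] 0.0402077695079184
```

Request:
arm_command:
  targets:
    - [0,0,-1.3,0,0,0,0]
    - [0,0,-1,0.2,0,0,0]
    - [0,0,-1,0.2,0,0,0]
    - [0,0,-0.8,0.6,0,0,0]
    - [0,0,-0.6,0.8,0,0,0]
    - [0,0,-0.3,0.8,0,0,0]
    - [0,0,-0.1,0.7,0,0,0]
    - [0,0,0,0,0,0,0]

```text
t: 2.43
tcp_pos: [0.4951, -0.1842, 0.0728]
orientation: [-3.134, -0.205, 0.002]
contact_force: [-1.3, 0.2, 0.5]
finger_gap: 0.007
grip_force: 0.0
```

Run:
```python
from h import *
st()
a_=cap('side','side1.png')['frame'];b_=cap('top')['frame']
A=np.hstack([cv2.resize(a_[165:275,215:325],(400,400),interpolation=2),cv2.resize(b_[165:255,185:275],(400,400),interpolation=2)])
cv2.imwrite('pics/c1.png',A[...,::-1])
```

```text
t2.43 X12.9 Y56.4 z72.8 mm F [-1.25  0.24  0.47] gap 0.01
[ 0.991  0.13  -0.001]
```

View pics/c1.png

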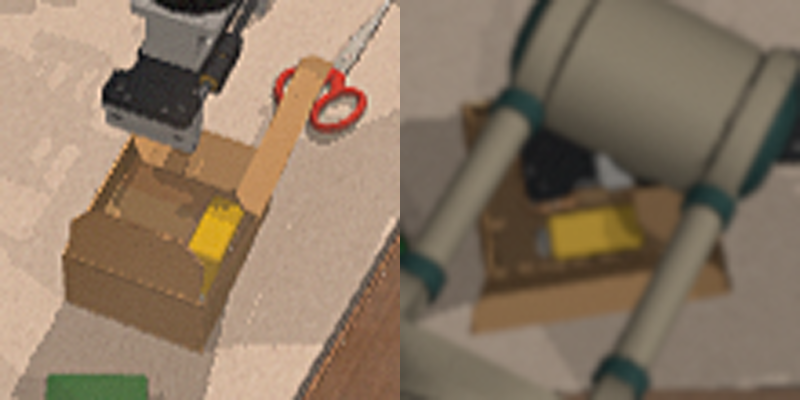

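Request:
arm_command:
  targets:
    - [0,0,0,0.2,0,0,0]
    - [0,0,0,0,0,0,0]

```text
t: 2.7
tcp_pos: [0.4953, -0.1846, 0.0725]
orientation: [-3.134, -0.204, 0.001]
contact_force: [-3.2, 3.1, 11.8]
finger_gap: 0.007
grip_force: 6.2
```

Request:
arm_command:
  targets:
    - [0,0,0,-3.9,0,0,0]
    - [0,0,0,-3.9,0,0,0]
    - [0,0,-3.3,0,0,0,0]
    - [0,0,-3.3,0,0,0,0]
    - [0,0,-3.3,0,0,0,0]
    - [0,0,-3.3,0,0,0,0]
    - [0,0,-3.4,0,0,0,0]
    - [0,0,0,2.2,0,0,0]
    - [0,0,0,2.2,0,0,0]
    - [0,0,0,0,0,0,0]

```text
t: 3.53
tcp_pos: [0.4708, -0.0195, 0.1018]
orientation: [-3.133, -0.207, 0.012]
contact_force: [-0.5, -0.0, -0.5]
finger_gap: 0.005
grip_force: 0.0
```

Run:
```python
from h import *
st()
a_=cap('side','side2.png')['frame'];b_=cap('top')['frame']
A=np.hstack([cv2.resize(a_[165:275,215:325],(400,400),interpolation=2),cv2.resize(b_[165:255,185:275],(400,400),interpolation=2)])
cv2.imwrite('pics/c2.png',A[...,::-1])
```

```text
t3.53 X10.2 Y-110.1 z101.8 mm F [-0.52 -0.04 -0.52] gap 0.0
[ 0.991  0.131 -0.008]
```

View pics/c2.png

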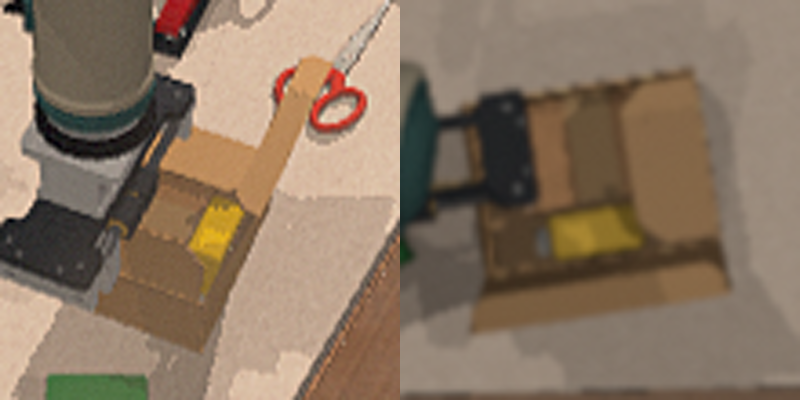

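Request:
arm_command:
  targets:
    - [0,0,1.3,0,0,0,0]
    - [0,0,1.2,0,0,0,0]
    - [0,0,1.1,0.1,0,0,0]
    - [0,0,0.8,0.5,0,0,0]
    - [0,0,0.5,0.8,0,0,0]
    - [0,0,0.4,0.8,0,0,0]
    - [0,0,0.1,0.7,0,0,0]
    - [0,0,0,0.1,0,0,0]
    - [0,0,0,0,0,0,0]

```text
t: 4.38
tcp_pos: [0.4801, -0.0735, 0.0744]
orientation: [-3.134, -0.205, 0.004]
contact_force: [1.0, 1.0, 0.1]
finger_gap: 0.005
grip_force: 0.0
```

Run:
```python
from h import *
st()
```

```text
t4.38 X12.4 Y-55.3 z74.4 mm F [0.98 1.   0.14] gap 0.01
[ 0.992  0.13  -0.002]
```

Request:
arm_command:
  targets:
    - [0,0,0,0.2,0,0,0]
    - [0,0,0,0,0,0,0]

```text
t: 4.55
tcp_pos: [0.4808, -0.0735, 0.0732]
orientation: [-3.135, -0.206, 0.001]
contact_force: [0.5, -0.1, 0.8]
finger_gap: 0.005
grip_force: 0.0
```

Request:
arm_command:
  targets:
    - [0,0,0,-4.1,0,0,0]
    - [0,0,0,-4.1,0,0,0]
    - [0,0,0,-4.1,0,0,0]
    - [0,0,0,-4.1,0,0,0]
    - [0,-3.8,1.4,-0.5,0,0,0]
    - [0,-3.8,1.4,-0.5,0,0,0]
    - [0,-3.8,1.4,0,0,0,0]
    - [0,-3.8,1.3,0,0,0,0]
    - [0,0,0,0,0,0,0]

```text
t: 5.3
tcp_pos: [0.3318, -0.1497, 0.2478]
orientation: [3.133, 0.197, -0.005]
contact_force: [-0.7, 0.3, 0.2]
finger_gap: 0.003
grip_force: 0.0
```

Run:
```python
from h import *
st()
a_=cap('side','side3.png')['frame'];c=cap('top');b_=c['frame']
A=np.hstack([cv2.resize(a_[165:275,215:325],(400,400),interpolation=2),cv2.resize(b_[165:255,185:275],(400,400),interpolation=2)])
cv2.imwrite('pics/c3.png',A[...,::-1])
```

```text
t5.30 X-144.5 Y0.8 z247.8 mm F [-0.7   0.34  0.18] gap 0.0
[ 0.992  0.125 -0.003]
```

View pics/c3.png

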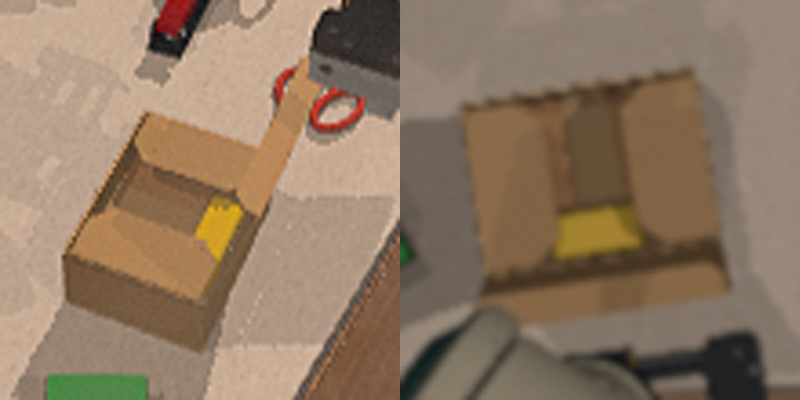

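Request:
arm_command:
  targets:
    - [0,0,0,3.6,0,0,0]
    - [0,0,0,3.6,0,0,0]
    - [0,1.5,0,0,0,0,0]
    - [0,1.5,0,0,0,0,0]
    - [0,1.5,0,0,0,0,0]
    - [0,1.5,0,0,0,0,0]
    - [0,1.5,0,0,0,0,0]

```text
t: 5.98
tcp_pos: [0.414, -0.1377, 0.1757]
orientation: [3.135, 0.207, 0.0]
contact_force: [-1.6, 0.1, -1.2]
finger_gap: 0.004
grip_force: 0.5
```

Request:
arm_command:
  targets:
    - [0,1.3,0,0.1,0,0,0]
    - [0,1.3,0,0.2,0,0,0]
    - [0,1.2,0,0.4,0,0,0]
    - [0,1.2,0,0.5,0,0,0]

```text
t: 6.32
tcp_pos: [0.4626, -0.1318, 0.1632]
orientation: [3.135, 0.205, -0.0]
contact_force: [-1.2, -1.0, -0.8]
finger_gap: 0.008
grip_force: 0.6
```

Run:
```python
from h import *
st()
a_=cap('side','side4.png')['frame'];c=cap('top');b_=c['frame']
A=np.hstack([cv2.resize(a_[165:275,215:325],(400,400),interpolation=2),cv2.resize(b_[165:255,185:275],(400,400),interpolation=2)])
cv2.imwrite('pics/c4.png',A[...,::-1])
```

```text
t6.32 X-12.6 Y0.2 z163.2 mm F [-1.23 -1.01 -0.82] gap 0.01
[ 0.991  0.13  -0.   ]
```

View pics/c4.png

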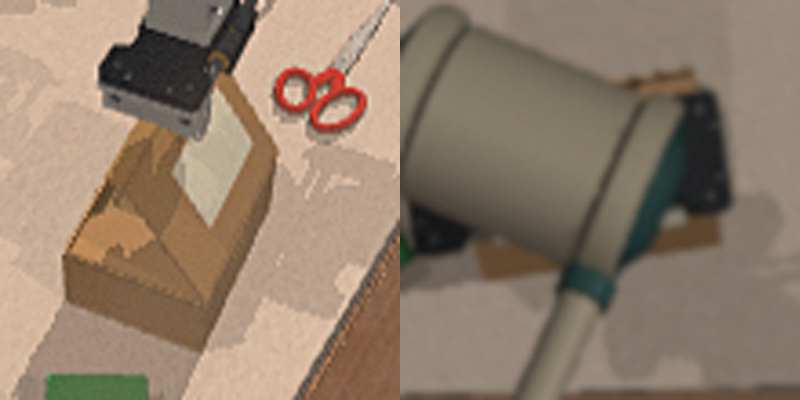

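Request:
arm_command:
  targets:
    - [0,1,0,0.8,0,0,0]
    - [0,1,0,0.8,0,0,0]
    - [0,0.8,0,1,0,0,0]
    - [0,0.8,0,1,0,0,0]
    - [0,0.4,0,1.2,0,0,0]
    - [0,0.4,0,1.2,0,0,0]
    - [0,0.1,0,1.2,0,0,0]
    - [0,0,0,0.8,0,0,0]
    - [0,0,0,0.2,0,0,0]
    - [0,0,0,0,0,0,0]

```text
t: 7.25
tcp_pos: [0.5059, -0.126, 0.0807]
orientation: [-3.134, -0.204, 0.002]
contact_force: [0.5, 0.3, 0.3]
finger_gap: 0.005
grip_force: 0.4
```

```bash
python3 -c "
from h import *
st()"
```

```text
t7.25 X31.1 Y0.1 z80.7 mm F [0.49 0.34 0.34] gap 0.0
[ 0.992  0.13  -0.001]
```

Request:
arm_command:
  targets:
    - [0,0,0,0.3,0,0,0]
    - [0,0,0,0.2,0,0,0]
    - [0,0,0,0,0,0,0]
    - [0,0,0,0,0,0,0]

```text
t: 7.58
tcp_pos: [0.506, -0.1261, 0.0766]
orientation: [3.135, 0.205, 0.0]
contact_force: [-0.3, 0.6, 1.0]
finger_gap: 0.001
grip_force: 0.4
```

Request:
arm_command:
  targets:
    - [0,0,0,0.1,0,0,0]
    - [0,0,0,0,0,0,0]
    - [0,0,0,0,0,0,0]

```text
t: 7.83
tcp_pos: [0.506, -0.1261, 0.0762]
orientation: [3.135, 0.205, 0.001]
contact_force: [-0.5, -0.1, 4.7]
finger_gap: 0.007
grip_force: 2.5
```

Run:
```python
from h import *
st()
a_=cap('side','side5.png')['frame'];c=cap('top');b_=c['frame']
st()
A=np.hstack([cv2.resize(a_[165:275,215:325],(400,400),interpolation=2),cv2.resize(b_[165:255,185:275],(400,400),interpolation=2)])
cv2.imwrite('pics/c5.png',A[...,::-1])
```

```text
t7.83 X31.3 Y0.2 z76.2 mm F [-0.54 -0.08  4.69] gap 0.01
[0.992 0.13  0.   ]
t7.93 X31.2 Y0.2 z76.2 mm F [-0.04  0.8   5.75] gap 0.0
[0.992 0.13  0.   ]
```

View pics/c5.png

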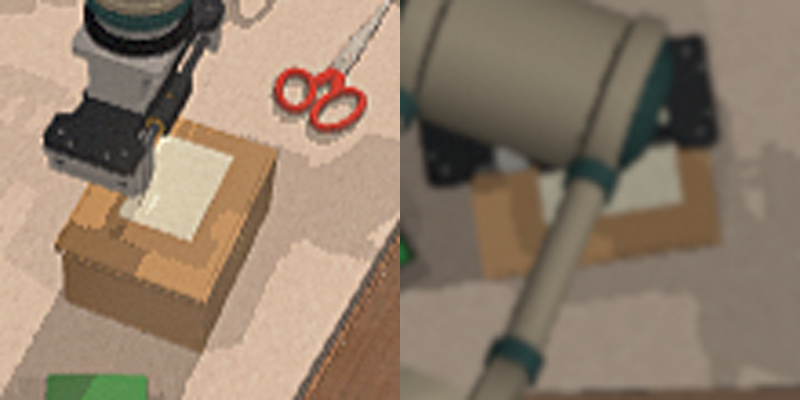

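The lid lies flat with its lip over the far wall, and the fingertips press on it with about 5 N. The box is in its place. I'll add a slight extra press and hand in.

Request:
arm_command:
  targets:
    - [0,0,0,0.05,0,0,0]
    - [0,0,0,0,0,0,0]
    - [0,0,0,0,0,0,0]
    - [0,0,0,0,0,0,0]

```text
t: 8.27
tcp_pos: [0.506, -0.1262, 0.0761]
orientation: [3.134, 0.205, 0.001]
contact_force: [-1.2, 0.5, 7.4]
finger_gap: 0.001
grip_force: 4.0
```

```bash
python3 -c "
from h import *
st();print(r.finish_job())"
```

```text
t8.27 X31.2 Y0.2 z76.1 mm F [-1.21  0.48  7.44] gap 0.0
[0.992 0.13  0.001]
the job is handed in; nothing more can be done
None
```

Both wings are folded flat and the lid is fully down on top of them, with the fingertips still pressing it shut at about 7 N; the box shows no visible shift in the pictures, and I handed the job in at 8.3 s.

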